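# Run the blue ring gauge home on its stud

## Task

Two ring gauges have been started on the threaded studs of two small stands on the watchmaker's bench. Screw the blue ring clockwise until resistance rises and it stops fully home on the shoulder of its stud (less than a quarter turn is left), then let go. Leave the red ring as it is turned, and do not disturb the black loupe.

Things in the scene. Friction and masses are not known exactly. Their poses are not given: they have to be found in the camera images.
- blue_ring_center (a point): Centre (half-way up, on the upright thread axis) of the blue knurled ring, 44 mm across, 14 mm high; 55 mm above the bench when home, up to 3.2 mm more at the start. Grip it from above across any diameter. Fixed stand: base 90 mm across, 16 mm high; shoulder 38 mm across, top 48 mm up; stud 17 mm across, ending 78 mm up. Stands vary in place; blue and red may swap sides.
- blue_ring (a joint): Turn of the blue ring in rad, growing clockwise seen from above. Starts at 0.15 to 0.60; hard stop on the shoulder at 1.40. It sinks 2.55 mm per rad. Running friction 0.15 N m; at the shoulder the torque rises sharply until the ring slips in the fingers. It stays where left. Home, the ring's white line lies over the stand's white line.
- red_ring_mark (a point): Bystander: outer end, on the top face 21 mm from the thread axis, of the white line on the red ring, which sits on a second stand shaped like the blue one. It must not be turned.
- loupe_center (a point): Bystander: centre of a loose black loupe (60 g), 40 mm across, 30 mm high, standing between the stands and farther from the robot. Leave it in place. A fixed white tray 104 mm across, 16 mm high lies between the stands on the robot's side; a fixed screwdriver lies to the far left.
There are look-alikes about, which are no part of the job. Leave any orange or pink look-alike of the part that bears blue_ring_center alone.

How it is judged:
By the outcome, as a careful person would: the job done as asked, in the order asked, and still so for the second after the job is handed in, with the robot touching nothing.
It also fails if it takes over 35 s, if anything falls off the work surface, if the arm or the gripper's body presses on something with over 40 N, if the wrist force passes 120 N, or if a joint passes its speed limit or range.

## Robot

A 7-joint arm with a two-finger parallel gripper is mounted at the origin on the work surface. World frame = base frame: x ahead of the robot, y to its left, z up, the work surface at z = 0. Lengths are in m, angles in rad, forces in N, time in s.
With the tool pointing down it reaches from about 0.4 to 0.85 m from the base axis. Payload 10.4 kg.
Tool frame: the origin (TCP) lies midway between the tips of the shut fingers; the grasp point (between the pads) lies 19 mm behind it; z points along the fingers, x is the direction in which the jaws open and shut, and the axes are right-handed (so a half turn about z gives the same grasp; the last joint's range is limited). The gripper opens to 85 mm and grips with 20 to 120 N. Pads are 22 mm wide; open, the fingers measure 114 mm over their backs; the gripper's body (76 mm by 85 mm) begins 54 mm behind the grasp point. The pads swing forward as they close: fully open they stand 13 mm farther back than shut.
Start: joints at [-1.337, 0.332, -0.065, 1.46, 0.022, 1.35, -0.088], TCP at [0.159, 0.605, 0.231] pointing down, gripper open.
Joint ranges: [-2.6, 2.6], [-0.5, 2.12], [-1.47, 1.34], [0.16, 2.42], [-1.27, 4.41], [0.06, 2.06], [-2.6, 2.6]. Speed limits (rad/s): [2.22, 2.22, 2.79, 2.79, 3.14, 3.14, 3.14].

## Interface

Orientations are given as a unit quaternion [x, y, z, w].
In Python, from workcell import telemetry, eyes, order gives the robot as it stands.
- The arm moves only by the tool servo_tool, never from a script. Its argument "deltas" is a list of rows, each a list of 3 entries, a list of its own where there are three numbers: the shift along the tool's x, y, z in cm, then the turn about the tool's z in rad, then the finger opening in cm, from 0 to 8.54. A call has 1 to 12 rows; each row shifts and turns the pose as measured when the row begins, along the tool's axes as they then stand; what a row does not reach is not made up. A row lasts 1/12 s, in which the tool goes at most 41.7 mm and 7.16 degrees, less where a joint would pass 70% of its speed; a pose out of reach is approached as far as the arm can. A call is refused whole if a number of a shift passes 4.17 or a number of a turn 0.125, either way. A call with a gripper value outside its range is refused whole. The fingers move at their own pace and stop on an object; "force" is the grip in N (left out, the last holds). Time passes only in rows, so rows that do not move let the fingers close. It gives the time, the measured TCP pose, the force and the opening at its end, in the units of the state.
- telemetry.get_obs(): the state, without advancing time (a new reading comes with each control period).
- eyes.camera(name): name is "side" or "top"; returns (picture, depth): 480x640x3 uint8, blue, green, red; 480x640 float32, m along the optical axis (not along the pixel's ray), 0 where there is no reading.
- eyes.calibration(name): a dict with "fx", "fy", "cx", "cy" (pixels), "distortion" ([k1, k2, p1, p2, k3] as OpenCV has them; the pictures are not rectified), "rvec" (rotation vector, rad) and "tvec" (3), from world to camera coordinates, as OpenCV has them. Camera axes: x right, y down, z forward; pixel columns grow to the right and rows downward; lengths in m; the calibration is good to about 2 mm. A picture is of the moment at which its call begins. calibration takes no time and is no camera call.
- order.hand_in(): hands the job in, once; it reports no verdict.
The state is a dict: "clock": time; "joint_pos": joint angles; "joint_velocities": joint speeds; "tau": joint torques, N m; "position": TCP position; "ee_rot": TCP orientation; "ft_force": force on the tool from outside, world axes, zero at the start; "torque": the same for the moment, N m; "grip_width": opening from 0.0 (shut) to 1.0 (fully open).
Only numpy, scipy, OpenCV 4.12 (cv2) and the standard library are available. Lean on these libraries where they do the work, as an engineer would, in place of code of your own. Each camera call takes 0.05 s, during which the arm holds its last target. There are 200 camera calls.

## Working session

There is one attempt and no reset: what is moved stays moved. The work goes in short steps, Python scripts to look and compute and a tool call to move; the robot and the scene stay as the last step left them, time stands still between calls to the robot, and variables do not carry over. Pictures are saved under pics/ and viewed, about 8 in all and at most 12, crops included, and the job is handed in when it is done.

Besides the shell and the picture viewer there is one more tool, called after "Request:" as name(argument=value, ...), one argument or row to a line, values as JSON. servo_tool: Moves the arm, as the interface text tells. Its arguments: {"type":"object","properties":{"deltas":{"type":"array"},"force":{"type":"number"}},"required":["deltas"]}

```bash
mkdir -p pics; cat > h.py <<'E'
import cv2, numpy as np
from workcell import telemetry, eyes, order
def cal(n):
    c=eyes.calibration(n);K=np.array([[c['fx'],0,c['cx']],[0,c['fy'],c['cy']],[0,0,1.]])
    return K,np.array(c['distortion'],float),cv2.Rodrigues(np.array(c['rvec'],float))[0],np.array(c['tvec'],float).ravel()
def ray(n,u,v):
    K,D,R,t=cal(n);p=cv2.undistortPoints(np.array([[[u,v]]],float),K,D).ravel()
    return R.T@np.array([p[0],p[1],1.]),-R.T@t
def onz(n,u,v,z):
    d,o=ray(n,u,v);return o+d*(z-o[2])/d[2]
def dep(n,u,v,d):
    r,o=ray(n,u,v);return o+r*d
def proj(n,P):
    K,D,R,t=cal(n);return cv2.projectPoints(np.array(P,float).reshape(-1,3),cv2.Rodrigues(R)[0],t,K,D)[0].reshape(-1,2)
E
python3 - <<'E'
from h import *
for n in('top','side'):
    i,d=eyes.camera(n);cv2.imwrite(f'pics/{n}0.png',i);np.save(f'{n}0.npy',d)
o=telemetry.get_obs();print({k:np.round(v,3) for k,v in o.items()})
E
```

```text
{'clock': np.float64(0.1), 'joint_pos': array([-1.337,  0.333, -0.065,  1.461,  0.022,  1.35 , -0.088]), 'joint_velocities': array([ 0.   , -0.002, -0.001, -0.002, -0.001,  0.001, -0.001]), 'tau': array([ 2.0000e-03, -6.2674e+01,  4.9000e-02, -3.9243e+01,  1.6000e-02,
        7.0000e-03,  0.0000e+00]), 'position': array([0.159, 0.604, 0.231]), 'ee_rot': array([ 0.792,  0.611, -0.001,  0.   ]), 'ft_force': array([ 0.365, -0.401, -0.07 ]), 'torque': array([ 0.008, -0.026,  0.027]), 'grip_width': np.float64(1.001)}
```

View pics/top0.png

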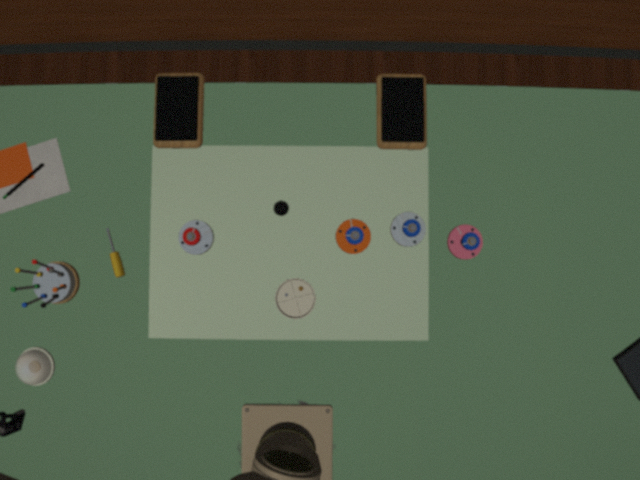

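View pics/side0.png

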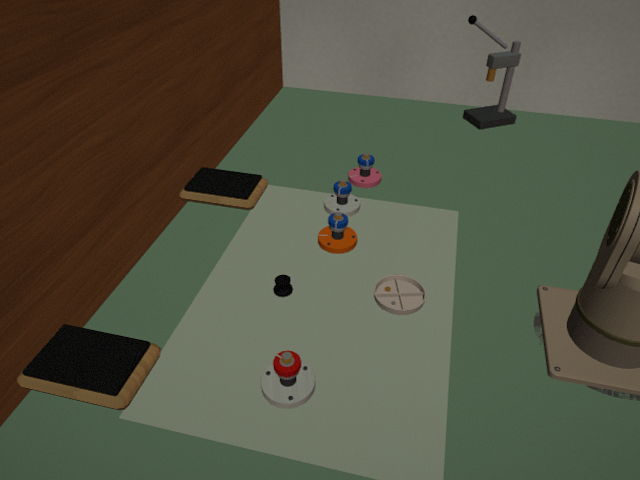

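```bash
python3 - <<'E'
from h import *
d=np.load('top0.npy')
print('tcp proj',proj('top',[[.159,.605,.231],[0,0,0],[.5,0,0],[0,.5,0]]).round(0).tolist(), -cal('top')[2].T@cal('top')[3])
for nm,u,v,z in[('blue',411,228,.062),('bluebase',408,229,.016),('red',192,237,.062),('loupe',281,208,.03),('orange',354,236,.062),('orangebase',353,236,.016),('pink',470,241,.062),('tray',296,298,.016)]:
    print(nm,onz('top',u,v,z).round(3),d[v,u],dep('top',u,v,d[v,u]).round(3))
i=cv2.imread('pics/top0.png');c=i[200:260,375:455];cv2.imwrite('pics/topc.png',np.clip(cv2.resize(c,None,fx=10,fy=10,interpolation=cv2.INTER_CUBIC)*1.3,0,255))
i=cv2.imread('pics/side0.png');c=i[170:225,310:375];cv2.imwrite('pics/sidec.png',np.clip(cv2.resize(c,None,fx=10,fy=10,interpolation=cv2.INTER_CUBIC)*1.3,0,255))
E
```

```text
tcp proj [[6.0, 405.0], [286.0, 448.0], [288.0, 253.0], [95.0, 444.0]] [ 0.48490846 -0.06864205  1.34821627]
blue [ 0.564 -0.306  0.062] 1.26976 [ 0.562 -0.303  0.081]
bluebase [ 0.564 -0.307  0.016] 1.285054 [ 0.561 -0.298  0.066]
red [0.538 0.233 0.062] 1.2690002 [0.537 0.229 0.08 ]
loupe [0.614 0.016 0.03 ] 0.0 [ 0.485 -0.069  1.348]
orange [ 0.543 -0.166  0.062] 1.2699668 [ 0.542 -0.164  0.08 ]
orangebase [ 0.545 -0.167  0.016] 1.2699295 [ 0.542 -0.162  0.08 ]
pink [ 0.533 -0.453  0.062] 1.2684845 [ 0.532 -0.447  0.081]
tray [ 0.387 -0.023  0.016] 1.3286781 [ 0.387 -0.023  0.014][ WARN:0@0.810] global loadsave.cpp:1063 imwrite_ Unsupported depth image for selected encoder is fallbacked to CV_8U.
```

View pics/topc.png

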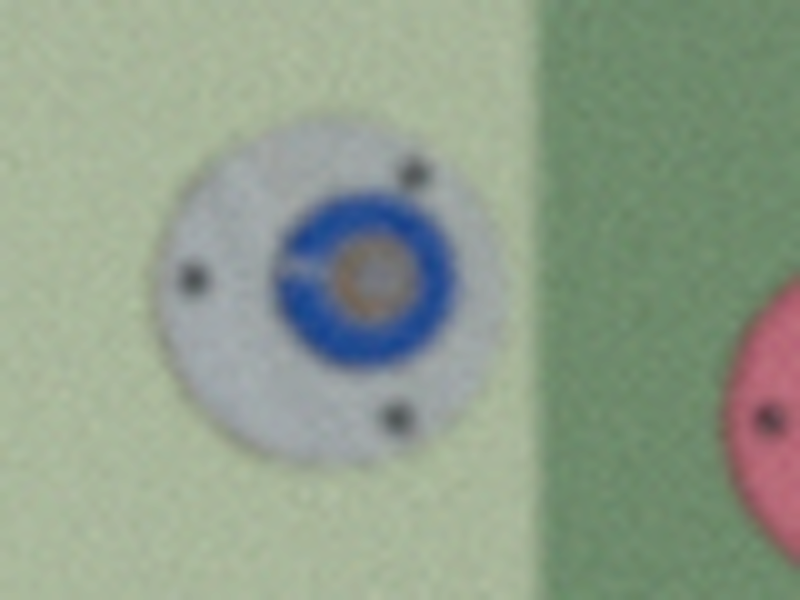

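View pics/sidec.png

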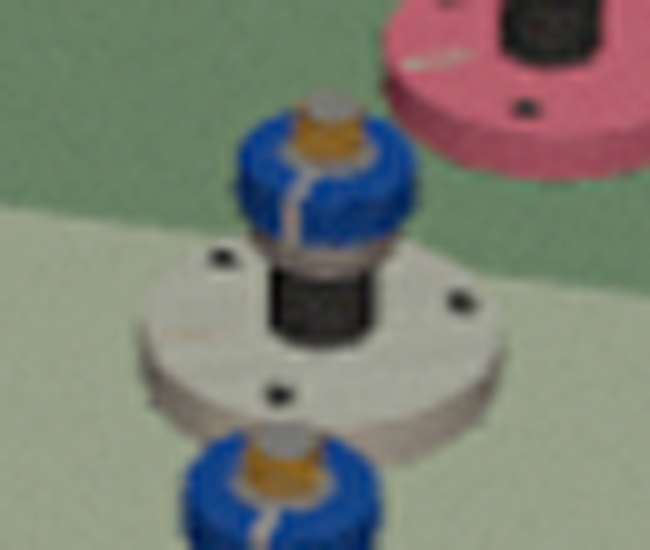

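The target is the ring on the white/grey stand at right, top view ~(411,228). Its neighbours on the orange and pink bases are decoys. The ring centre comes out at about (0.564, -0.306) from both the ring top and the base. The ring's line points left (+y), and the stand's line faintly points +x in the side view. Moving towards it now.

Request:
servo_tool(
  deltas=[
    [[-2.1, 3.5, 0], 0, 8.5],
    [[-2.1, 3.5, 0], 0, 8.5],
    [[-2.1, 3.5, 0], 0, 8.5],
    [[-2.1, 3.5, 0], 0, 8.5],
    [[-2.1, 3.5, 0], 0, 8.5],
    [[-2.1, 3.5, 0], 0, 8.5],
    [[-2.1, 3.5, 0], 0, 8.5],
    [[-2.1, 3.5, 0], 0, 8.5],
    [[-2.1, 3.5, 0], 0, 8.5],
    [[-2.1, 3.5, 0], 0, 8.5],
    [[-2.1, 3.5, 0], 0, 8.5],
    [[-2.1, 3.5, 0], 0, 8.5],
  ],
  force=60,
)

```text
clock: 1.1
position: [0.5002, 0.2511, 0.2247]
ee_rot: [0.786, 0.618, -0.005, -0.001]
ft_force: [0.9, 0.9, -0.1]
grip_width: 0.995
```

```bash
python3 - <<'E'
from h import *
o=telemetry.get_obs();print(o['clock'],o['position'].round(4),o['ee_rot'].round(4),o['joint_pos'].round(2))
C=np.array([.564,-.306])
a=onz('side',310+19-.45,170+33.2-.45,.016)[:2]-C;print('stand line',a,np.degrees(np.arctan2(*a[::-1])))
for u,v in((375+29.5-.45,200+26.5-.45),):
    b=onz('top',u,v,.064)[:2]-C;print('ring line',b,np.degrees(np.arctan2(*b[::-1])))
b=onz('side',310+29.3-.45,170+19.6-.45,.064)[:2]-C;print('ring line side',b,np.degrees(np.arctan2(*b[::-1])))
for s,p in(('ringtop top',onz('top',411.05,227.55,.064)),('base top',onz('top',407.55,228.5,.016)),('stud side',onz('side',310+33-.45,170+10.3-.45,.078))):print(s,p.round(4))
E
```

```text
1.1 [0.5002 0.2511 0.2247] [ 0.786   0.6182 -0.0047 -0.0009] [-0.77  0.2   0.26  1.65 -0.05  1.31  0.83]
stand line [0.03151712 0.01592786] 26.8107493991806
ring line [0.00420251 0.01736743] 76.39723444127229
ring line side [0.00523867 0.02335319] 77.35652160411567
ringtop top [ 0.5646 -0.3059  0.064 ]
base top [ 0.5651 -0.3058  0.016 ]
stud side [ 0.5652 -0.3039  0.078 ]
```

Request:
servo_tool(
  deltas=[
    [[-3.8, 1.4, 0], 0, 8.5],
    [[-3.8, 1.4, 0], 0, 8.5],
    [[-3.8, 1.4, 0], 0, 8.5],
    [[-3.8, 1.4, 0], 0, 8.5],
    [[-3.8, 1.4, 0], 0, 8.5],
    [[-3.8, 1.4, 0], 0, 8.5],
    [[-3.8, 1.4, 0], 0, 8.5],
    [[-3.8, 1.4, 0], 0, 8.5],
    [[-3.8, 1.4, 0], 0, 8.5],
    [[-3.8, 1.4, 0], 0, 8.5],
    [[-3.8, 1.4, 0], 0, 8.5],
    [[-3.8, 1.4, 0], 0, 8.5],
  ],
)

```text
clock: 2.1
position: [0.5553, -0.2455, 0.2238]
ee_rot: [0.785, 0.619, -0.006, -0.001]
ft_force: [1.8, 0.3, 0.9]
grip_width: 1.0
```

```bash
cat > rel.py <<'E'
from h import *
from scipy.spatial.transform import Rotation as Ro
import sys
o=telemetry.get_obs();R=Ro.from_quat(o['ee_rot'])
t=np.array([.565,-.3055,float(sys.argv[1])])
print(o['clock'],o['position'].round(4),o['joint_pos'].round(2),'F',o['ft_force'].round(1),'M',o['torque'].round(2),'w',o['grip_width'].round(3))
M=R.as_matrix();print('tool delta cm',(R.inv().apply(t-o['position'])*100).round(2),'z',M[:,2].round(4),'yaw',np.arctan2(M[1,0],M[0,0]).round(4))
E
python3 rel.py 0.13
```

```text
Traceback (most recent call last):
  File "rel.py", line 6, in <module>
    print(o['clock'],o['position'].round(4),o['joint_pos'].round(2),'F',o['ft_force'].round(1),'M',o['torque'].round(2),'w',o['grip_width'].round(3))
                                                                                                                            ^^^^^^^^^^^^^^^^^^^^^
AttributeError: 'float' object has no attribute 'round'
```

```bash
sed -i "s/o\['grip_width'\].round(3)/o['grip_width']/;s/\.as_matrix();/.as_matrix();/" rel.py; python3 rel.py 0.13
```

```text
2.1 [ 0.5553 -0.2455  0.2238] [-0.14  0.33  0.6   1.54 -0.18  1.33  1.82] F [1.8 0.3 0.9] M [-0.   -0.05  0.01] w 0.9998303001881941
tool delta cm [-5.53  2.43  9.4 ] z [-0.0113 -0.0055 -0.9999] yaw 1.3348
```

Request:
servo_tool(
  deltas=[
    [[-2.8, 1.2, 1.6], 0, 8.5],
    [[-2.7, 1.2, 1.6], 0, 8.5],
    [[0, 0, 1.5], 0, 8.5],
    [[0, 0, 1.5], 0, 8.5],
    [[0, 0, 1.5], 0, 8.5],
    [[0, 0, 1.5], 0, 8.5],
    [[0, 0, 0], 0, 8.5],
  ],
)

```text
clock: 2.68
position: [0.5597, -0.3225, 0.1258]
ee_rot: [0.79, 0.613, -0.01, -0.0]
ft_force: [-1.2, 0.2, 0.5]
grip_width: 0.994
```

```bash
python3 rel.py 0.038; python3 - <<'E'
from h import *
out=[]
i,d=eyes.camera('top');out.append(cv2.resize(i[190:270,370:460],(440,391),interpolation=cv2.INTER_CUBIC))
i,d=eyes.camera('side');out.append(cv2.resize(i[120:240,290:390],(326,391),interpolation=cv2.INTER_CUBIC))
cv2.imwrite('pics/a.png',cv2.convertScaleAbs(np.hstack(out),alpha=1.3))
E
```

```text
2.6833 [ 0.5597 -0.3225  0.1258] [ 0.01  0.51  0.59  1.55 -0.28  1.18  1.97] F [-1.2  0.2  0.5] M [ 0.05  0.01 -0.01] w 0.9936582193203157
tool delta cm [1.91 0.2  8.75] z [-0.0159 -0.0112 -0.9998] yaw 1.3194
```

View pics/a.png

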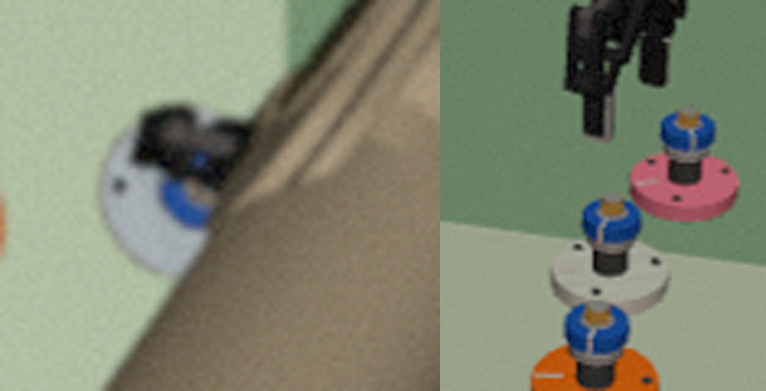

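The gripper is above and slightly past the white-stand ring, having overshot in -y. I'll recentre slowly before going down.

Request:
servo_tool(
  deltas=[
    [[1.0, 0.1, 0.5], 0, 8.5],
    [[0.6, 0.1, 0.5], 0, 8.5],
    [[0.2, 0, 0], 0, 8.5],
    [[0, 0, 0], 0, 8.5],
    [[0, 0, 0], 0, 8.5],
  ],
)

```text
clock: 3.2
position: [0.5706, -0.3034, 0.1217]
ee_rot: [0.789, 0.614, -0.007, 0.003]
ft_force: [0.6, 0.4, -0.4]
grip_width: 0.994
```

```bash
python3 rel.py 0.038
```

```text
3.2 [ 0.5706 -0.3034  0.1217] [-0.02  0.51  0.59  1.56 -0.28  1.17  1.94] F [ 0.6  0.4 -0.4] M [ 0.05 -0.01 -0.02] w 0.993586349802272
tool delta cm [-0.22 -0.46  8.37] z [-0.0071 -0.0136 -0.9999] yaw 1.3223
```

Request:
servo_tool(
  deltas=[
    [[-0.1, -0.2, 1.0], 0, 8.5],
    [[-0.1, -0.2, 1.5], 0, 8.5],
    [[0, 0, 1.5], 0, 8.5],
    [[0, 0, 1.3], 0, 8.5],
    [[0, 0, 0], 0, 8.5],
    [[0, 0, 0], 0, 8.5],
  ],
)

```text
clock: 3.7
position: [0.5658, -0.306, 0.0662]
ee_rot: [0.789, 0.614, -0.006, 0.005]
ft_force: [0.2, -0.5, -0.4]
grip_width: 0.991
```

```bash
python3 rel.py 0.038
```

```text
3.7 [ 0.5658 -0.306   0.0662] [-0.    0.56  0.56  1.61 -0.31  1.06  1.96] F [ 0.2 -0.5 -0.4] M [-0.03  0.01 -0.02] w 0.9906102033950485
tool delta cm [ 0.07 -0.09  2.82] z [-0.0044 -0.0149 -0.9999] yaw 1.3223
```

Request:
servo_tool(
  deltas=[
    [[0.1, -0.1, 1.0], 0, 8.5],
    [[0, 0, 1.0], 0, 8.5],
    [[0, 0, 0.5], 0, 8.5],
    [[0, 0, 0.0], 0, 6],
    [[0, 0, 0], 0, 5.2],
    [[0, 0, 0], 0, 5.2],
    [[0, 0, 0], 0, 5.2],
  ],
)

```text
clock: 4.28
position: [0.5654, -0.3057, 0.0399]
ee_rot: [0.789, 0.614, -0.006, 0.005]
ft_force: [-0.6, 0.3, -0.0]
grip_width: 0.606
```

```bash
python3 rel.py 0.038; python3 - <<'E'
from h import *
i,d=eyes.camera('side')
cv2.imwrite('pics/b.png',cv2.convertScaleAbs(cv2.resize(i[140:225,300:390],(635,600),interpolation=cv2.INTER_CUBIC),alpha=1.4))
E
```

```text
4.2833 [ 0.5654 -0.3057  0.0399] [ 0.    0.59  0.55  1.63 -0.33  1.01  1.98] F [-0.6  0.3 -0. ] M [-0.    0.01 -0.  ] w 0.6055781963800636
tool delta cm [ 0.02 -0.05  0.19] z [-0.0031 -0.0157 -0.9999] yaw 1.322
```

View pics/b.png

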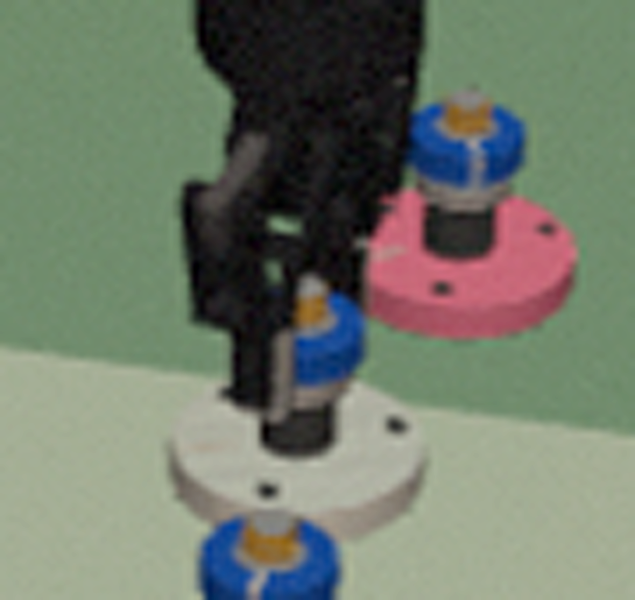

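```bash
python3 - <<'E'
from h import *
C=np.array([.565,-.3055,.057]);x=np.array([.246,.969,0]);y=np.array([.969,-.246,0])
P=[C,C+.026*x,C+.026*x+.011*y,C+.026*x-.011*y,C+.026*x+[0,0,-.017],C+[0,0,.021],C+.05*x]
print(((proj('side',P)-[300,140])*7.06).round(0).tolist())
E
```

```text
[[300.0, 332.0], [266.0, 367.0], [237.0, 359.0], [295.0, 376.0], [265.0, 409.0], [302.0, 279.0], [234.0, 401.0]]
```

Finger and ring are where the projection predicts (pad at 237–295 px). Closing.

Request:
servo_tool(
  deltas=[
    [[0, 0, 0.1], 0, 4.8],
    [[0, 0, 0], 0, 4.0],
    [[0, 0, 0], 0, 3.5],
    [[0, 0, 0], 0, 3.5],
    [[0, 0, 0], 0, 3.5],
  ],
  force=50,
)

```text
clock: 4.75
position: [0.5658, -0.3059, 0.0397]
ee_rot: [0.789, 0.614, -0.006, 0.006]
ft_force: [-0.4, -0.7, -0.8]
grip_width: 0.495
```

```bash
python3 rel.py 0.038
```

```text
4.75 [ 0.5658 -0.3059  0.0397] [ 0.01  0.59  0.55  1.63 -0.33  1.01  1.98] F [-0.4 -0.7 -0.8] M [-0.01 -0.02 -0.05] w 0.49504092902973
tool delta cm [ 0.02 -0.09  0.17] z [-0.0019 -0.016  -0.9999] yaw 1.322
```

Request:
servo_tool(
  deltas=[
    [[0, 0, 0], 0, 3.5],
    [[0, 0, 0.02], 0.08, 3.5],
    [[0, 0, 0.03], 0.1, 3.5],
    [[0, 0, 0.03], 0.1, 3.5],
    [[0, 0, 0.03], 0.1, 3.5],
    [[0, 0, 0], 0, 3.5],
  ],
)

```text
clock: 5.25
position: [0.5656, -0.3063, 0.0388]
ee_rot: [0.895, 0.447, -0.004, 0.007]
ft_force: [-0.6, 0.5, -0.3]
grip_width: 0.496
```

```bash
python3 rel.py 0.038
```

```text
5.25 [ 0.5656 -0.3063  0.0388] [-0.05  0.61  0.63  1.64 -0.39  1.02  1.63] F [-0.6  0.5 -0.3] M [-0.01  0.02 -0.13] w 0.49635325553026755
tool delta cm [ 0.02 -0.1   0.07] z [-0.0019 -0.0163 -0.9999] yaw 0.9264
```

Turned 0.40 rad, with torque at 0.13 N m, which matches running friction. Continuing.

Request:
servo_tool(
  deltas=[
    [[0, 0, 0.03], 0.1, 3.5],
    [[0, 0, 0.03], 0.1, 3.5],
    [[0, 0, 0.02], 0.08, 3.5],
    [[0, 0, 0], 0, 3.5],
  ],
)

```text
clock: 5.58
position: [0.5654, -0.3065, 0.0381]
ee_rot: [0.948, 0.318, -0.004, 0.008]
ft_force: [0.6, -1.2, -0.6]
grip_width: 0.493
```

```bash
python3 rel.py 0.038
```

```text
5.5833 [ 0.5654 -0.3065  0.0381] [-0.1   0.63  0.7   1.64 -0.44  1.03  1.38] F [ 0.6 -1.2 -0.6] M [-0.01  0.04 -0.11] w 0.49331927173327694
tool delta cm [ 0.03 -0.11  0.  ] z [-0.0025 -0.017  -0.9999] yaw 0.6481
```

Turned 0.67 in total, still running freely.

Request:
servo_tool(
  deltas=[
    [[0, 0, 0.02], 0.08, 3.5],
    [[0, 0, 0.01], 0.06, 3.5],
    [[0, 0, 0.01], 0.05, 3.5],
  ],
)

```text
clock: 5.83
position: [0.5653, -0.3065, 0.0376]
ee_rot: [0.973, 0.233, -0.003, 0.008]
ft_force: [-1.5, -0.4, -0.2]
grip_width: 0.499
```

```bash
python3 rel.py 0.038
```

```text
5.8333 [ 0.5653 -0.3065  0.0376] [-0.12  0.64  0.73  1.64 -0.47  1.04  1.22] F [-1.5 -0.4 -0.2] M [0.   0.15 0.09] w 0.4987791256341734
tool delta cm [ 0.02 -0.11 -0.04] z [-0.0029 -0.0171 -0.9998] yaw 0.4694
```

Request:
servo_tool(
  deltas=[
    [[0, 0, 0.01], 0.05, 3.5],
    [[0, 0, 0], 0.05, 3.5],
    [[0, 0, 0], 0.05, 3.5],
  ],
)

```text
clock: 6.08
position: [0.5651, -0.3066, 0.0373]
ee_rot: [0.986, 0.164, -0.003, 0.008]
ft_force: [-0.1, -0.9, -0.9]
grip_width: 0.495
```

```bash
python3 rel.py 0.038
```

```text
6.0833 [ 0.5651 -0.3066  0.0373] [-0.14  0.66  0.76  1.64 -0.49  1.04  1.1 ] F [-0.1 -0.9 -0.9] M [-0.15  0.2   0.85] w 0.49510682039700776
tool delta cm [ 0.02 -0.11 -0.07] z [-0.0036 -0.0175 -0.9998] yaw 0.3302
```

Torque is rising sharply, to 0.85 N m. Pushing a little more to confirm the hard stop.

Request:
servo_tool(
  deltas=[
    [[0, 0, 0], 0.06, 3.5],
    [[0, 0, 0], 0.06, 3.5],
    [[0, 0, 0], 0.06, 3.5],
  ],
)

```text
clock: 6.33
position: [0.565, -0.3066, 0.0373]
ee_rot: [0.997, 0.083, -0.003, 0.009]
ft_force: [-0.4, -1.3, 0.3]
grip_width: 0.492
```

```bash
python3 rel.py 0.038
```

```text
6.3333 [ 0.565  -0.3066  0.0373] [-0.16  0.67  0.8   1.64 -0.52  1.05  0.95] F [-0.4 -1.3  0.3] M [-0.19  0.2   1.09] w 0.49161608193262707
tool delta cm [ 0.02 -0.11 -0.07] z [-0.0051 -0.0184 -0.9998] yaw 0.1653
```

The torque has levelled off at about 1.1 N m while the tool kept turning 0.165 rad, so the ring is at the stop and slipping in the fingers. Releasing and lifting.

Request:
servo_tool(
  deltas=[
    [[0, 0, 0], 0, 5],
    [[0, 0, 0], 0, 6.5],
    [[0, 0, 0], 0, 7.5],
    [[0, 0, 0], 0, 8.5],
    [[0, 0, 0], 0, 8.5],
    [[0, 0, -1.0], 0, 8.5],
    [[0, 0, -2], 0, 8.5],
    [[0, 0, -3], 0, 8.5],
    [[0, 0, -3], 0, 8.5],
    [[0, 0, -3], 0, 8.5],
    [[0, 0, -2], 0, 8.5],
    [[0, 0, 0], 0, 8.5],
  ],
)

```text
clock: 7.33
position: [0.5643, -0.3043, 0.1865]
ee_rot: [0.996, 0.093, -0.004, 0.008]
ft_force: [0.6, -0.6, 1.1]
grip_width: 0.997
```

Request:
servo_tool(
  deltas=[
    [[-2.0, 0, -1], 0, 8.5],
    [[-3, 0, 0], 0, 8.5],
    [[-3, 0, 0], 0, 8.5],
    [[-3, 0, 0], 0, 8.5],
    [[-3, 0, 0], 0, 8.5],
    [[-2, 0, 0], 0, 8.5],
    [[0, 0, 0], 0, 8.5],
    [[0, 0, 0], 0, 8.5],
  ],
)

```text
clock: 8.0
position: [0.4008, -0.3354, 0.1997]
ee_rot: [0.995, 0.096, -0.001, 0.008]
ft_force: [0.8, -0.5, 0.3]
grip_width: 0.995
```

```bash
python3 rel.py 0.038; python3 - <<'E'
from h import *
out=[]
i,d=eyes.camera('top');cv2.imwrite('pics/top1.png',i);out.append(cv2.resize(i[200:260,375:435],(400,400),interpolation=cv2.INTER_CUBIC))
i,d=eyes.camera('side');cv2.imwrite('pics/side1.png',i);out.append(cv2.resize(i[170:220,318:368],(400,400),interpolation=cv2.INTER_CUBIC))
cv2.imwrite('pics/c.png',cv2.convertScaleAbs(np.hstack(out),alpha=1.3))
for n in('top','side'):
    a=cv2.absdiff(cv2.imread(f'pics/{n}0.png'),cv2.imread(f'pics/{n}1.png')).max(2)
    for nm,P in(('red',[.538,.233,.06]),('loupe',[.614,.016,.02]),('orange',[.543,-.166,.06]),('pink',[.533,-.453,.06]),('blue',[.565,-.3055,.06])):
        u,v=proj(n,P)[0].astype(int);print(n,nm,cv2.blur(a,(3,3))[v-15:v+15,u-15:u+15].max())
E
```

```text
8.0 [ 0.4008 -0.3354  0.1997] [-0.34  0.17  1.05  1.82 -0.15  1.23  0.94] F [ 0.8 -0.5  0.3] M [-0.02 -0.   -0.03] w 0.9948419968160693
tool delta cm [16.75 -0.04 16.11] z [-0.001  -0.0153 -0.9999] yaw 0.1923
top red 6
top loupe 11
top orange 7
top pink 6
top blue 38
side red 10
side loupe 10
side orange 8
side pink 7
side blue 55
```

View pics/c.png

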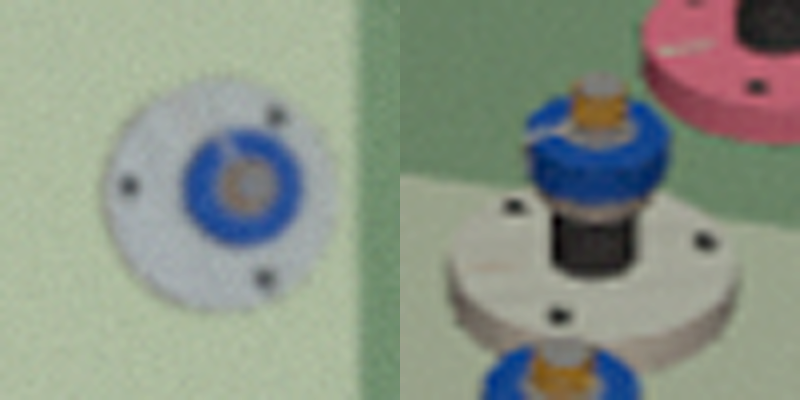

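```bash
python3 - <<'E'
from h import *
def ang(a,C):
    a=a[:2]-C[:2];return a.round(4),np.degrees(np.arctan2(a[1],a[0])).round(1)
C=np.array([.565,-.3055])
S=lambda x,y,z:onz('side',318+(x-400)/8-.45,170+y/8-.45,z)
T=lambda x,y,z:onz('top',375+x/6.667-.45,200+y/6.667-.45,z)
print('ring side outer',ang(S(529,137,.062),C),'ring top mid',ang(T(229,150,.062),T(243,187,.062)))
p,q=S(472,271,.016),S(505,264,.016);print('stand line ends',ang(p,C),ang(q,C),'dir',ang(p,q))
p,q=S(529,137,.062),S(565,127,.062);print('ring line dir',ang(p,q))
E
```

```text
ring side outer (array([0.0194, 0.0119]), np.float64(31.5)) ring top mid (array([0.0137, 0.0052]), np.float64(20.8))
stand line ends (array([0.0346, 0.0196]), np.float64(29.5)) (array([0.0256, 0.0132]), np.float64(27.3)) dir (array([0.009 , 0.0064]), np.float64(35.3))
ring line dir (array([0.0093, 0.0084]), np.float64(41.9))
```

The ring's line (about 21–31°) matches the stand's line (about 27–29°), which agrees with the torque stop. Handing in.

```bash
python3 -c "
from workcell import order
print(order.hand_in())"
```

```text
the job is handed in; nothing more can be done
None
```

I screwed the blue ring on the white stand home, let go, and handed the job in with the arm clear, about 8 s on the clock. `hand_in` reports no verdict.

- **Stop:** the ring turned clockwise about 0.9–1.0 rad. Torque then rose to about 1.1 N m and the ring slipped in the fingers over the last part of the turn.
- **White lines:** the ring's line ended at about 31° in the side view and 21° in the top view, and the stand's line is at about 27–29°. They agree within what I can read off the pictures. The line directions measured along their length were rougher, 42° for the ring and 35° for the stand.
- **Running torque:** while the ring ran freely, the torque read −0.13 and −0.11 N m after a pause at the end of each move. The sign is opposite to what I expected, and I did not look into it. The later rise at the stop was clear.
- **Bystanders:** before-and-after pictures show no change beyond noise at the red ring, the loupe, or the orange and pink look-alikes.

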